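# Show a brass fitting to the inspection camera

## Task

Lift the loose lid off the parts pot by its red knob and set it down flat, without dropping it, about centred on the round blue mat. Then take the brass fitting out of the pot and hold it still in the air in front of the inspection camera: its middle at the viewing point above the yellow cross, level with the lens, lying along the line of sight with the hexagonal collar towards the lens. Finish while still holding it there, and leave the camera and the other tools on the bench undisturbed.

Things in the scene. Friction and masses are not known exactly. Their poses are not given: they have to be found in the camera images.
- pot: Fixed round aluminium pot, 178 mm outer diameter, 60 mm high, wall 4, floor 5, two side ears reaching 111 mm from its centre. Origin: centre of its underside, on the bench. Two V saddles at x = +30 and -30 mm in its frame (6 mm thick along x, 19 mm to either side, tops 29 mm above the bench) carry the fitting along the pot's x axis, collar to +x, middle within 2 mm of the pot's centre.
- lid_knob (a point): Centre of the red knob, 30 mm in diameter and 30 mm high, of the loose lid (186 mm disc, 0.25 kg). The lid's upper face is 25 mm below this point, its rim's underside 30 mm below; a 156 mm plug, loose in the pot's mouth, reaches to 35 mm below. The stem under the knob is 18 mm thick, 10 mm high. This point is 90 mm above the bench on the pot, 39 mm with the lid flat on the mat. z up.
- lid: The same loose lid; origin at the centre of the underside of its plug, 35 mm below the knob's centre. z axis up.
- fitting_center (a point): Middle of the brass fitting, on its axis: a tube 24 mm in diameter, 100 mm long, along its own x (-50 to +50 mm), with a hexagonal collar 34 mm across flats at the +x end (x 36 to 50); the -x end is threaded. About 0.22 kg. Starts level in the pot under the lid, this point 32 mm above the bench; the middle of the tube, between the saddles, is free to be gripped from above.
- fitting: The same brass fitting; origin at its middle, on its axis; x axis along the tube towards the collar.
- fitting_collar (a point): Middle of the fitting's hexagonal collar, on its axis, 43 mm from the fitting's middle towards +x.
- mat_top (a point): Centre of the upper face of the fixed round blue mat, 200 mm in diameter, 4 mm thick, where the lid is to be laid.
- station: Fixed inspection stand: a dark steel base plate 235 by 120 mm, 10 mm thick, marked with a yellow cross, and a 20 mm steel post rising to 205 mm above the bench at the far end, 165 mm from the cross along +x. Origin on the bench under the cross. Its x axis points from the cross to the camera; the camera looks along -x.
- lens (a point): Centre of the front glass of the black inspection camera (46 mm square housing, 50 mm long, with a 32 mm lens barrel and orange ring), clamped on the stand's post at a height that varies from 120 to 180 mm above the bench (housing top 23 mm higher). Axes as the stand's: +x points from the viewing point into the lens, z up.
- view_point (a point): The viewing point in the air, on the lens axis, straight above the yellow cross, 80 mm in front of the lens and at the lens's height. Axes as the stand's: +x points level towards the lens, z up. The middle of the fitting is to be held here with its x axis (collar) along this +x.
- screwdriver: Bystander: a screwdriver with an orange handle lying on the bench near the robot, about 200 mm long; origin at its middle, on the bench.
- wrench: Bystander: a steel wrench lying on the far side of the bench, about 180 mm long; origin at its middle, on the bench.
- coupling_center (a point): Bystander: centre of a dark steel pipe coupling standing on the bench, 40 mm in diameter, 40 mm high.
There are look-alikes about, which are no part of the job. Leave any brown, pink or purple look-alike of the lid alone.

How it is judged (in metres and radians):
On the way, in this order (a step that is already met when the one before it is completed fails the run):
1. the lid is lifted clear of the pot in the gripper (z of lid_knob in the frame of pot above 0.105 m and contact force between the fingers and lid above 1 N), for 0.1 s.
2. the lid is lowered onto the mat still in the gripper (no more than 20 mm above its rest when let go) (horizontal distance between lid_knob and mat_top below 0.05 m and z of lid_knob in the frame of mat_top below 0.055 m and contact force between the fingers and lid above 0.3 N), for 0.05 s.
3. with the lid lying on the mat, the fitting is lifted out of the pot in the gripper (horizontal distance between lid_knob and mat_top below 0.05 m and z of lid_knob in the frame of mat_top below 0.041 m and angle between lid_knob's own z axis and vertical below 0.1 rad and contact force between the fingers and fitting above 1 N and height (world z) of fitting_center above 0.08 m), for 0.1 s.
At the end, for the whole second after the job is handed in: Gripper holds the fitting still, touching nothing else: middle within 20 mm of the viewing point along the sight line, 15 mm sideways and in height, axis within 0.17 rad of the lens axis, collar to the lens. Lid flat and released on the mat, within 50 mm of its centre (contact force between the fingers and fitting above 1 N and x of fitting_center in the frame of view_point between -0.02 and 0.02 m and y of fitting_center in the frame of view_point between -0.015 and 0.015 m and z of fitting_center in the frame of view_point between -0.015 and 0.015 m and angle between the x axis of fitting and the x axis of view_point, either way round below 0.17 rad and x of fitting_collar in the frame of view_point above 0.01 m and linear speed of fitting below 0.03 m/s and contact force between fitting and station below 0.1 N and contact force between fitting and pot below 0.1 N and contact force between each of fitting, the fingers and lid below 0.1 N and horizontal distance between lid_knob and mat_top below 0.05 m and z of lid_knob in the frame of mat_top below 0.041 m and angle between lid_knob's own z axis and vertical below 0.1 rad and linear speed of lid below 0.02 m/s); the arm keeps its last pose, push and grip.
It fails at once if the camera is knocked out of place (moved over 8 mm) (distance of lens from where it was at the start of the episode above 0.008 m).
It fails at once if a bystander on the bench is moved by more than 30 mm (distance of any of screwdriver, wrench, coupling_center from where it was at the start of the episode above 0.03 m).
It also fails if it takes over 69 s, if anything falls off the work surface, if the arm or the gripper's body presses on something with over 40 N, if the wrist force passes 120 N, or if a joint passes its speed limit or range.

## Robot

A 6-joint arm with a two-finger parallel gripper is mounted at the origin on the work surface. World frame = base frame: x ahead of the robot, y to its left, z up, the work surface at z = 0. Lengths are in m, angles in degrees, forces in N, time in s.
With the tool pointing down it reaches from about 0.25 to 0.725 m from the base axis. Payload 9.7 kg.
Tool frame: the origin (TCP) lies midway between the tips of the shut fingers; the grasp point (between the pads) lies 19 mm behind it (bot.pinch_z is the distance from the TCP to the grasp point, in m); z points along the fingers, x is the direction in which the jaws open and shut, and the axes are right-handed (so a half turn about z gives the same grasp; the last joint's range is limited). The gripper opens to 85 mm and grips with 20 to 120 N. Pads are 22 mm wide; open, the fingers measure 114 mm over their backs; the gripper's body (76 mm by 85 mm) begins 54 mm behind the grasp point. The pads swing forward as they close: fully open they stand 13 mm farther back than shut.
Start: joints at [70.073, 4.979, 10.078, 95.1, 0, 90], TCP at [0.187, 0.517, 0.211] pointing down, gripper open.
Joint ranges: [-179.16, 179.16], [-48.56, 103.87], [-65.8, 70.77], [-126.05, 130.52], [-82.76, 87.17], [-180, 180]. Speed limits (degrees/s): [127.2, 127.2, 147.25, 180, 180, 180].

## Interface

Orientations are given as [roll, pitch, yaw] about the fixed x, y, z axes, in that order (R = Rz(yaw) Ry(pitch) Rx(roll)).
In Python, from workcell import bot gives the robot as it stands. The module is installed in compiled form; this text tells all that it offers.
- The arm moves only by the shell command python3 -m pendant 'ROWS' [FORCE]. ROWS is JSON, a list of rows, each a list of 7 numbers: the shift along the tool's x, y, z scaled (see below), then the turn, a rotation vector about the tool's x, y, z scaled (see below), then the closure, from 0 (fully open) to 1 (shut). In form: [[tx, ty, tz, wx, wy, wz, jaw], ...]. A call has 1 to 12 rows; each row shifts and turns the pose as measured when the row begins, along the tool's axes as they then stand; what a row does not reach is not made up. The controller multiplies each number of a shift by 0.25 m and each number of a turn by pi rad. A row lasts 1/10 s, in which the tool goes at most 50 mm and 8.59 degrees, less where a joint would pass 70% of its speed; a pose out of reach is approached as far as the arm can. A call with a number of a shift or a turn outside -1 to 1 is refused whole. A call with a gripper value outside its range is refused whole. The fingers move at their own pace and stop on an object; FORCE is the grip in N (left out, the last holds). Time passes only in rows, so rows that do not move let the fingers close. It gives the time, the measured TCP pose, the force and the opening at its end, in the units of the state.
- bot.get_obs(): the state, without advancing time (a new reading comes with each control period).
- bot.camera(name): name is "scene" or "top" or "wrist"; returns the picture (384x512x3 uint8, red, green, blue); there is no depth.
- bot.calibration(name): a dict with "intrinsics" (3x3 intrinsics, pixels), "k1" (the pictures are not rectified: a ray, as slopes to the right and down, at radius r is drawn at 1 + k1 r^2 times it, then the intrinsics apply), "xyz" and "attitude" of the camera in the world. Camera axes: x right, y up, looking along -z (the intrinsics and any distortion apply to the point x, -y, -z); pixel columns grow to the right and rows downward; lengths in m; the calibration is good to about 2 mm. A picture is of the moment at which its call begins: read the wrist's pose just before it. calibration takes no time and is no camera call; for the wrist camera it gives the pose at the moment of the call.
- bot.job_done(): hands the job in, once; it reports no verdict.
The state is a dict: "time": time; "q": joint angles; "qd": joint speeds; "joint_efforts": joint torques, N m; "ee_pos": TCP position; "tcp_rot": TCP orientation; "wrist_force": force on the tool from outside, world axes, zero at the start; "torque": the same for the moment, N m; "opening": finger opening in m.
Only numpy, scipy, OpenCV 4.12 (cv2) and the standard library are available. Lean on these libraries where they do the work, as an engineer would, in place of code of your own. Each camera call takes 0.05 s, during which the arm holds its last target.

## Working session

There is one attempt and no reset: what is moved stays moved. The work goes in short steps, Python scripts to look and compute and a shell command to move; the robot and the scene stay as the last step left them, time stands still between calls to the robot, and variables do not carry over. Pictures are saved under pics/ and viewed, and the job is handed in when it is done.

```bash
mkdir -p pics; ls; python3 - <<'E'
from workcell import bot
import cv2,numpy as np
o=bot.get_obs(); print(o)
for n in ("scene","top","wrist"):
    c=bot.calibration(n); print(n,c)
    im=bot.camera(n); cv2.imwrite(f"pics/{n}0.png",im[:,:,::-1])
print(bot.pinch_z)
E
```

```text
pics
{'time': 0.0, 'q': array([ 7.00718859e+01,  5.00917375e+00,  1.00344371e+01,  9.51002119e+01,
       -5.74252737e-04,  9.00009908e+01]), 'qd': array([ 0.02574052,  0.00513553, -0.00301352, -0.08922152,  0.01305964,
       -0.04937762]), 'joint_efforts': array([-5.11631370e-04, -5.20392752e+01,  4.64803147e+01,  1.63529674e-02,
       -6.57482474e-05, -6.38039893e-06]), 'ee_pos': array([0.18737557, 0.51681781, 0.21020143]), 'tcp_rot': array([1.79999424e+02, 7.49484775e-02, 7.00708951e+01]), 'wrist_force': array([-0.25443416,  0.27844909,  0.26766412]), 'torque': array([-0.0387532 ,  0.05656889, -0.02700547]), 'opening': 0.08535950642124407}
scene {'intrinsics': array([[467.29199746,   0.        , 257.97651042],
       [  0.        , 467.29199746, 193.30646693],
       [  0.        ,   0.        ,   1.        ]]), 'k1': 0.024471833242218487, 'xyz': array([1.44215953, 0.40642291, 0.92473833]), 'attitude': array([ 49.87638035,  -0.94783588, 109.20745638])}
top {'intrinsics': array([[394.74376863,   0.        , 257.46503797],
       [  0.        , 394.74376863, 190.15803349],
       [  0.        ,   0.        ,   1.        ]]), 'k1': -0.10244388666352981, 'xyz': array([0.28109281, 0.10630793, 1.30843176]), 'attitude': array([ 1.04710968e+01,  8.15838335e-02, -9.11914675e+01])}
wrist {'intrinsics': array([[332.98322004,   0.        , 256.86645351],
       [  0.        , 332.98322004, 189.24394623],
       [  0.        ,   0.        ,   1.        ]]), 'k1': -0.01664718344934974, 'xyz': array([0.11503444, 0.54508818, 0.37381306]), 'attitude': array([-17.56444703,   0.11890982,  70.02246691])}
0.0187
```

View pics/top0.png

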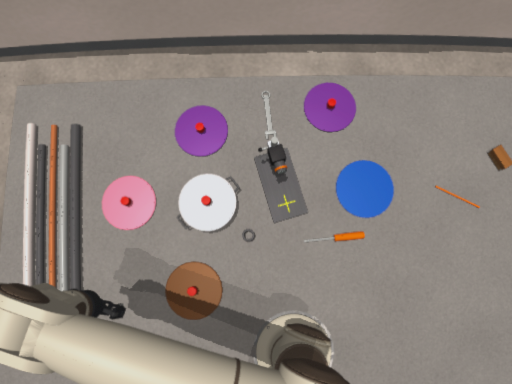

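View pics/scene0.png

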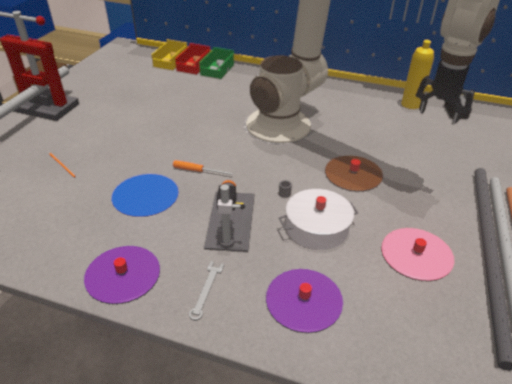

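View pics/wrist0.png

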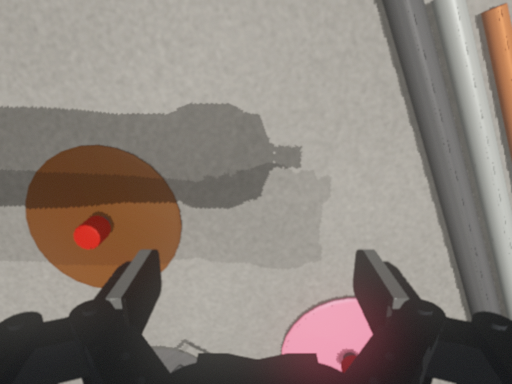

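The top view shows the white lid on the pot at about (207,202), the blue mat at (365,188), the yellow cross at (287,203), the camera at about (278,160), and the pot ears at (232,186) and (184,220). The brown, pink and purple look-alike lids are around them.

```bash
cat > h.py <<'E'
import numpy as np,cv2
from scipy.spatial.transform import Rotation as R
def ray(c,px):
    px=np.atleast_2d(np.asarray(px,float))
    s=cv2.undistortPoints(px[:,None,:],c['intrinsics'],np.array([c['k1'],0,0,0.]))[:,0]
    d=np.c_[s[:,0],-s[:,1],-np.ones(len(s))]
    d=R.from_euler('xyz',c['attitude'],degrees=True).apply(d)
    return np.array(c['xyz']),d/np.linalg.norm(d,axis=1)[:,None]
def onz(c,px,z):
    o,d=ray(c,px); return o+d*((z-o[2])/d[:,2])[:,None]
def proj(c,P):
    P=np.atleast_2d(np.asarray(P,float))
    p=R.from_euler('xyz',c['attitude'],degrees=True).inv().apply(P-c['xyz'])
    s=np.c_[p[:,0]/-p[:,2],-p[:,1]/-p[:,2]]; r2=(s**2).sum(1)[:,None]
    s=s*(1+c['k1']*r2); K=c['intrinsics']
    return s*[K[0,0],K[1,1]]+[K[0,2],K[1,2]]
def tri(c1,p1,c2,p2):
    o1,d1=ray(c1,p1);o2,d2=ray(c2,p2);d1=d1[0];d2=d2[0]
    A=np.c_[d1,-d2];t=np.linalg.lstsq(A,o2-o1,rcond=None)[0]
    a=o1+t[0]*d1;b=o2+t[1]*d2
    return (a+b)/2,np.linalg.norm(a-b)
def blobs(mask,amin=15):
    n,l,s,ce=cv2.connectedComponentsWithStats(mask.astype(np.uint8))
    return [(int(s[i,4]),ce[i].round(1).tolist(),s[i,:4].tolist()) for i in range(1,n) if s[i,4]>=amin]
E
python3 - <<'E'
from workcell import bot
from h import *
cal={n:bot.calibration(n) for n in("top","scene")}
for n in("top","scene"):
    im=cv2.imread(f"pics/{n}0.png"); hsv=cv2.cvtColor(im,cv2.COLOR_BGR2HSV);h,s,v=cv2.split(hsv)
    print(n)
    print(' blue',blobs((h>100)&(h<120)&(s>180)&(v>120),300))
    print(' yel',blobs((h>24)&(h<36)&(s>120)&(v>100),8))
    print(' red',blobs(((h<4)|(h>176))&(s>200)&(v>100),30))
    print(' orange',blobs((h>5)&(h<14)&(s>180)&(v>100),8))
    print(' white',blobs((s<30)&(v>195),300))
t=cv2.imread("pics/top0.png"); s=cv2.imread("pics/scene0.png")
a=cv2.resize(t[130:250,160:320],None,fx=5,fy=5,interpolation=cv2.INTER_CUBIC)
cv2.imwrite("pics/topz.png",a)
a=cv2.resize(s[160:280,190:350],None,fx=5,fy=5,interpolation=cv2.INTER_CUBIC)
cv2.imwrite("pics/scz.png",a)
E
```

```text
top
 blue [(2453, [364.4, 188.4], [337, 161, 56, 56])]
 yel [(52, [286.2, 203.0], [278, 195, 17, 17])]
 red [(46, [331.2, 102.6], [328, 99, 7, 8]), (49, [199.5, 126.6], [196, 123, 8, 9]), (42, [125.4, 200.7], [122, 198, 8, 7]), (40, [191.6, 290.8], [188, 287, 9, 8])]
 orange [(9, [439.9, 188.1], [436, 186, 8, 5]), (36, [461.8, 198.6], [449, 192, 26, 14])]
 white [(902, [26.7, 205.2], [23, 123, 10, 162]), (2447, [206.9, 201.9], [179, 174, 57, 57]), (437, [113.6, 365.7], [76, 352, 79, 29])]
scene
 blue [(1168, [136.8, 194.9], [113, 176, 52, 39])]
 yel [(9, [426.9, 41.0], [425, 40, 5, 3]), (46, [424.9, 51.0], [419, 49, 13, 5])]
 red [(196, [23.6, 42.4], [2, 36, 45, 13]), (248, [190.5, 55.2], [177, 45, 32, 26]), (58, [31.4, 75.9], [22, 73, 20, 7])]
 orange [(24, [180.5, 53.3], [175, 47, 14, 14]), (87, [187.2, 165.6], [174, 162, 28, 8])]
 white [(2226, [319.5, 211.5], [286, 189, 68, 45])]
```

```bash
sleep 0
```

```text
(no output)
```

View pics/topz.png

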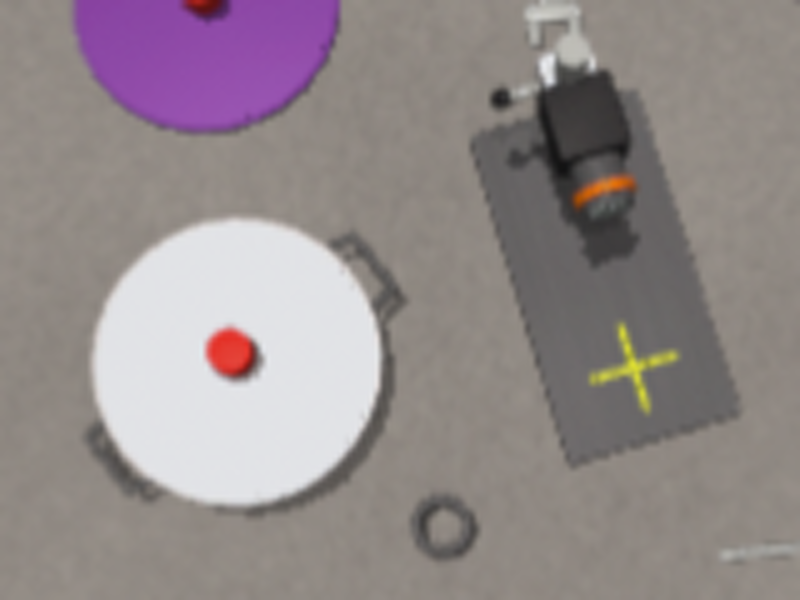

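View pics/scz.png

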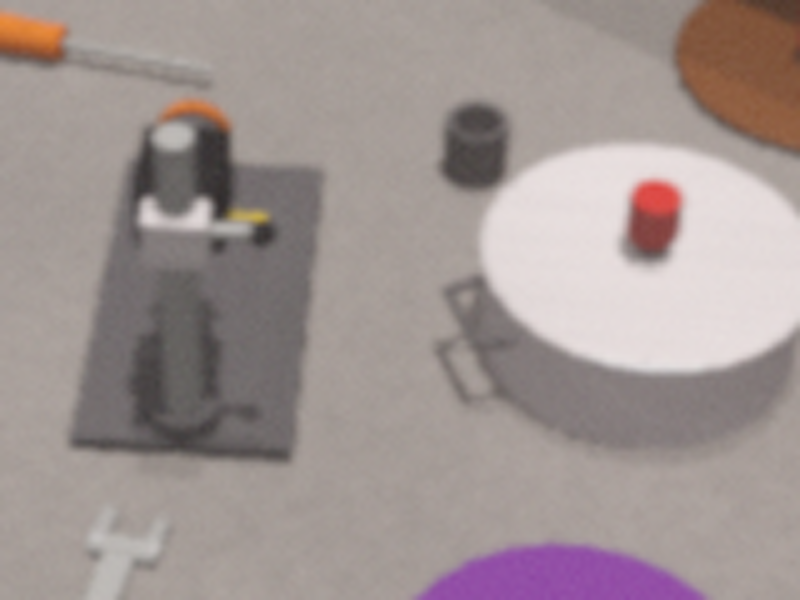

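```bash
cat > m.py <<'E'
from workcell import bot
from h import *
T=bot.calibration("top");S=bot.calibration("scene")
t=cv2.imread("pics/top0.png"); s=cv2.imread("pics/scene0.png")
print('lid top  (z65)',onz(T,[206.9,201.9],.065),onz(S,[319.5,211.5],.065))
z=lambda x,y:[160+(x-2)/5,130+(y-2)/5]
zs=lambda x,y:[190+(x-2)/5,160+(y-2)/5]
print('knob top (z105)',onz(T,z(230,352),.105),onz(S,zs(657,199),.105))
print('mat T z4',onz(T,[364.4,188.4],.004))
h,sa,v=cv2.split(cv2.cvtColor(s,cv2.COLOR_BGR2HSV))
b=blobs((h>100)&(h<125)&(sa>120)&(v>60),300);print(b)
print('cross',onz(T,z(634,367),.010))
print('cross ends',onz(T,[z(622,326),z(648,411),z(592,379),z(678,355)],.010))
print('plate corners',onz(T,[z(473,142),z(637,92),z(572,466),z(740,415)],.010))
p,e=tri(T,z(606,188),S,zs(194,104));print('ring top',p,e)
print('post top205',onz(T,z(574,47),.205),onz(S,zs(174,133),.205))
print('coupling',onz(T,z(445,525),.04),onz(S,zs(477,116),.04))
print('ears',onz(T,[z(350,237),z(402,300),z(92,433),z(150,497)],.05))
E
python3 m.py
```

```text
lid top  (z65) [[0.47617921 0.26546212 0.065     ]] [[0.48845651 0.26756406 0.065     ]]
knob top (z105) [[0.47592968 0.2643867  0.105     ]] [[0.48416768 0.26651964 0.105     ]]
mat T z4 [[ 0.52058825 -0.25916804  0.004     ]]
[(1042, [30.3, 14.3], [0, 0, 54, 38]), (7298, [220.5, 23.1], [132, 0, 166, 57]), (7059, [379.2, 34.5], [322, 0, 126, 79]), (2729, [494.2, 57.0], [464, 0, 48, 96]), (909, [119.2, 22.1], [100, 2, 36, 45]), (2140, [144.5, 194.8], [112, 174, 66, 42])]
cross [[0.47558787 0.00782886 0.01      ]]
cross ends [[ 5.03427914e-01  1.49129194e-02  1.00000000e-02]
 [ 4.45911421e-01 -4.71634302e-04  1.00000000e-02]
 [ 4.68128007e-01  3.60253703e-02  1.00000000e-02]
 [ 4.83034810e-01 -2.17889457e-02  1.00000000e-02]]
plate corners [[ 0.63240376  0.11194944  0.01      ]
 [ 0.66543489 -0.00081127  0.01      ]
 [ 0.41047391  0.05093329  0.01      ]
 [ 0.4418863  -0.06147879  0.01      ]]
ring top [0.56129225 0.03178449 0.1626107 ] 0.001345677423085567
post top205 [[0.63574645 0.05107716 0.205     ]] [[0.63472212 0.05134417 0.205     ]]
coupling [[0.37126772 0.1346618  0.04      ]] [[0.37092359 0.1352485  0.04      ]]
ears [[0.5592471  0.1932989  0.05      ]
 [0.5166932  0.15986332 0.05      ]
 [0.43382598 0.36074492 0.05      ]
 [0.39195345 0.32284478 0.05      ]]
```

```bash
cat > m2.py <<'E'
from workcell import bot
from h import *
T=bot.calibration("top");S=bot.calibration("scene")
z=lambda x,y:[160+(x-2)/5,130+(y-2)/5]
zs=lambda x,y:[190+(x-2)/5,160+(y-2)/5]
print('knob top tri',tri(T,z(230,352),S,zs(657,199)))
s=cv2.imread("pics/scene0.png");t=cv2.imread("pics/top0.png")
for n,im in(('T',t),('S',s)):
    h,sa,v=cv2.split(cv2.cvtColor(im,cv2.COLOR_BGR2HSV))
    m=((sa<45)&(v>185)).astype(np.uint8)
    cs=cv2.findContours(m,cv2.RETR_EXTERNAL,cv2.CHAIN_APPROX_NONE)[0]
    for c in cs:
        x,y,w,hh=cv2.boundingRect(c)
        if 1500<cv2.contourArea(c)<4000 and 40<w<80:
            print(n,cv2.fitEllipse(c),(x,y,w,hh))
# project model lid rim into S
th=np.linspace(0,2*np.pi,361)
for z0 in(.065,.060):
    P=np.c_[.476+.093*np.cos(th),.265+.093*np.sin(th),0*th+z0]
    for n,c in(('T',T),('S',S)):
        p=proj(c,P);print(n,z0,p.min(0),p.max(0))
a=cv2.resize(s[170:250,270:370],None,fx=8,fy=8,interpolation=cv2.INTER_NEAREST)
p=proj(S,np.c_[.476+.093*np.cos(th),.265+.093*np.sin(th),0*th+.065]);
for q in p: cv2.circle(a,tuple(int(x) for x in ((q-[270,170]+.5)*8)),1,(0,200,0),-1)
cv2.imwrite('pics/lidS.png',a)
E
python3 m2.py
```

```text
knob top tri (array([0.47691412, 0.26533224, 0.09875742]), np.float64(0.00025538502848904365))
T ((206.7899932861328, 201.91970825195312), (55.90351486206055, 57.21385192871094), 51.625667572021484) (178, 174, 58, 57)
S ((319.5039367675781, 210.7963104248047), (44.691165924072266, 67.6666259765625), 98.31742858886719) (286, 188, 68, 46)
T 0.065 [178.09761587 173.52642226] [236.14929574 231.11069154]
S 0.065 [285.90325163 187.03365484] [353.76402813 232.32189691]
T 0.06 [178.4067273 173.8698152] [236.23455453 231.23646661]
S 0.06 [285.80396395 188.35912718] [353.4931429  233.68295814]
```

View pics/lidS.png

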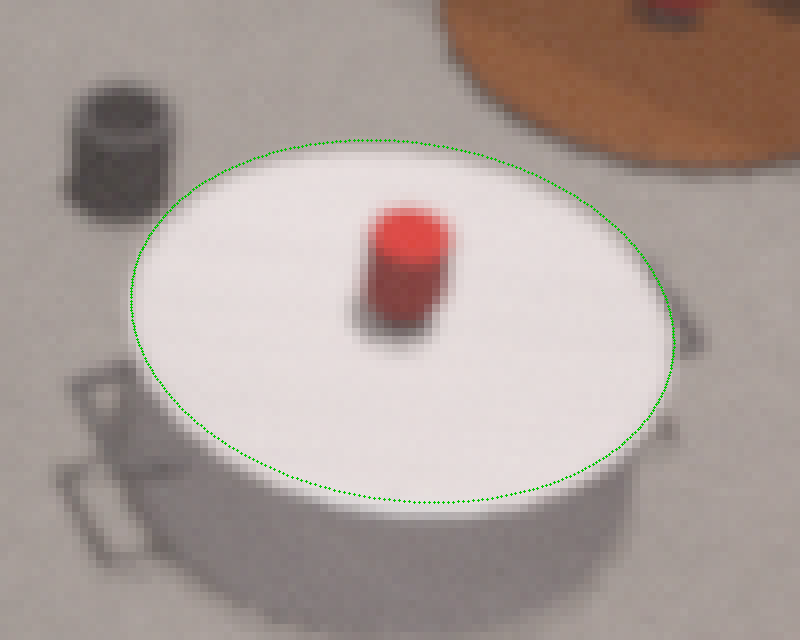

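```bash
python3 -m pendant '[[-0.07,0.18,0,0,0,0,0],[-0.07,0.18,0,0,0,0,0],[-0.07,0.18,0,0,0,0,0],[-0.07,0.18,0,0,0,0,0],[-0.07,0.18,0,0,0,0,0],[-0.07,0.18,0,0,0,0,0],[0,0,0,0,0,0,0]]'
```

```text
time: 0.85
ee_pos: [0.4115, 0.32, 0.2072]
tcp_rot: [-180.0, 0.3, 70.4]
wrist_force: [-1.2, 0.2, -1.6]
opening: 0.0855
```

```bash
python3 - <<'E'
from workcell import bot
from h import *
o=bot.get_obs();W=bot.calibration("wrist");im=bot.camera("wrist")[:,:,::-1]
cv2.imwrite("pics/w1.png",im)
print(o['time'],o['q'].round(1),o['ee_pos'],o['tcp_rot'])
h,s,v=cv2.split(cv2.cvtColor(im.copy(),cv2.COLOR_BGR2HSV))
b=blobs(((h<6)|(h>174))&(s>150)&(v>90),60)
for x in b: print(x, onz(W,x[1],.1))
print(proj(W,[[.476,.265,.105],[.476,.265,.065]]))
E
```

```text
0.85 [37.9  1.2  5.7 94.8 -0.1 57.5] [0.41154763 0.3200042  0.20724476] [-179.95184067    0.26093283   70.40743729]
(959, [486.0, 165.1], [464, 150, 43, 32]) [[0.46363204 0.50612813 0.1       ]]
(157, [231.4, 266.0], [218, 259, 23, 20]) [[0.4813938  0.27112616 0.1       ]]
[[222.51191379 265.89804093]
 [226.57545629 245.48662461]]
```

View pics/w1.png

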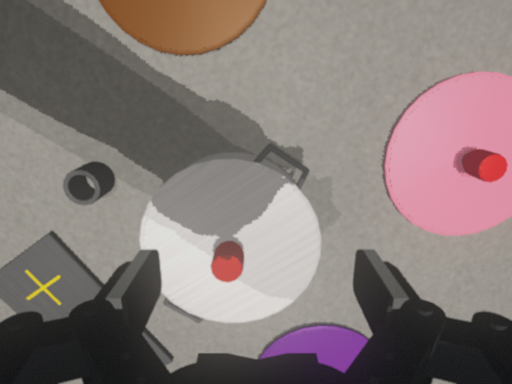

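The wrist view shows the white lid, with the knob's top face at about (227,267). The predicted position was (222,266), so they differ by a few mm.

```bash
python3 - <<'E'
from workcell import bot
from h import *
W=bot.calibration("wrist");im=cv2.imread("pics/w1.png")
print(W['xyz'],W['attitude'])
print(onz(W,[[227,267]],.105))
a=cv2.resize(im[235:295,190:270],None,fx=10,fy=10,interpolation=cv2.INTER_CUBIC);cv2.imwrite("pics/w1z.png",a)
b=im.copy()
th=np.linspace(0,2*np.pi,200)
for (x,y),c in (((.476,.265),(0,255,0)),((.480,.268),(255,0,0))):
  for z,r in((.065,.093),(.105,.015)):
    for q in proj(W,np.c_[x+r*np.cos(th),y+r*np.sin(th),0*th+z]): cv2.circle(b,tuple(int(round(k)) for k in q),0,c,-1)
cv2.imwrite("pics/w1o.png",cv2.resize(b[140:340,120:340],None,fx=3,fy=3,interpolation=cv2.INTER_NEAREST))
E
```

```text
[0.33797946 0.3495462  0.3710131 ] [-17.46556133   0.29320185  70.40333181]
[[0.47687325 0.26994831 0.105     ]]
```

View pics/w1o.png

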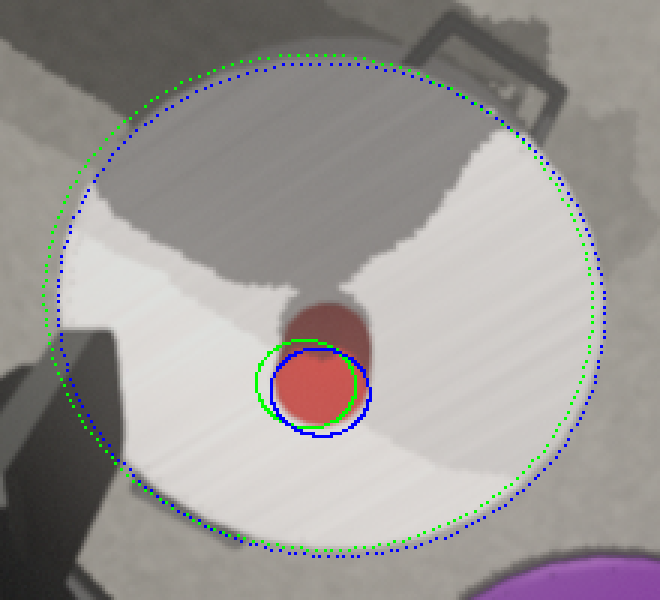

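```bash
python3 -m pendant '[[-0.055,0.16,0,0,0,0,0],[-0.055,0.16,0,0,0,0,0],[0,0,0,0,0,0,0],[0,0,0.16,0,0,0,0],[0,0,0.16,0,0,0,0],[0,0,0.1,0,0,0,0],[0,0,0,0,0,0,0]]'
```

```text
time: 1.6
ee_pos: [0.4736, 0.2732, 0.099]
tcp_rot: [-179.8, 0.1, 70.8]
wrist_force: [0.1, 0.2, 0.4]
opening: 0.0854
```

```bash
python3 -m pendant '[[-0.018,0.025,0.05,0,0,0,0],[0,0,0.05,0,0,0,0],[0,0,0,0,0,0,0]]' 50; python3 - <<'E'
from workcell import bot
from h import *
im=bot.camera("wrist")[:,:,::-1]; cv2.imwrite("pics/w2.png",im)
E
```

```text
time: 1.9
ee_pos: [0.4777, 0.2688, 0.0749]
tcp_rot: [-179.9, 0.0, 71.0]
wrist_force: [-0.9, -0.4, -0.1]
opening: 0.0854
```

View pics/w2.png

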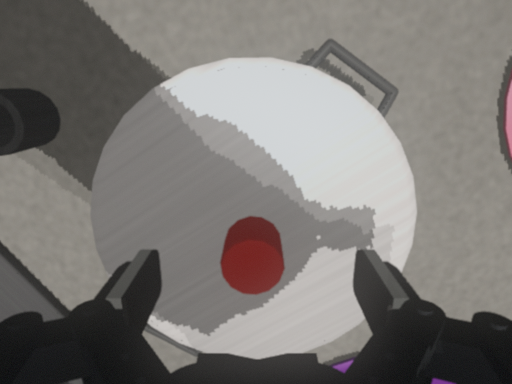

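The knob is centred between the jaws, with its top face at about (252,268). I'll check its position along the pads next.

```bash
python3 - <<'E'
from workcell import bot
from h import *
W=bot.calibration("wrist");print(onz(W,[252,268],.105), onz(W,[252,268],.103),bot.get_obs()['ee_pos'])
E
```

```text
[[0.48050379 0.26733472 0.105     ]] [[0.48161999 0.26691357 0.103     ]] [0.47809511 0.26896383 0.07584674]
```

```bash
python3 -m pendant '[[0,0.01,0,0,0,0,0],[0,0,0,0,0,0,1],[0,0,0,0,0,0,1],[0,0,0,0,0,0,1],[0,0,0,0,0,0,1],[0,0,0,0,0,0,1],[0,0,0,0,0,0,1],[0,0,0,0,0,0,1],[0,0,0,0,0,0,1]]' 50
```

```text
time: 2.85
ee_pos: [0.4822, 0.2686, 0.0795]
tcp_rot: [179.9, -0.2, 71.0]
wrist_force: [-0.3, -0.1, 0.3]
opening: 0.0265
```

```bash
python3 -m pendant '[[0,0,0,0,0,0,1],[0,0,0,0,0,0,1]]'; python3 - <<'E'
from workcell import bot
from h import *
im=bot.camera("wrist")[:,:,::-1]; cv2.imwrite("pics/w3.png",im)
print(bot.get_obs())
E
```

```text
time: 3.05
ee_pos: [0.4822, 0.2686, 0.0794]
tcp_rot: [179.9, -0.2, 71.0]
wrist_force: [0.0, -0.3, 0.6]
opening: 0.0265
{'time': 3.1, 'q': array([ 2.90860306e+01,  4.41332444e+00, -5.04781908e+00,  8.02816916e+01,
        6.11364478e-02,  4.81327760e+01]), 'qd': array([ 0.00793129,  0.04306071,  0.0418293 , -0.05842847,  0.02395544,
        0.07740834]), 'joint_efforts': array([ 1.17955785e-01, -5.12777102e+01,  4.65399742e+01, -2.16104784e-01,
        9.26671084e-02, -5.59612832e-03]), 'ee_pos': array([0.48224894, 0.26863523, 0.07948833]), 'tcp_rot': array([179.87389336,  -0.23231142,  70.95364741]), 'wrist_force': array([-0.54260284, -1.02126438,  1.28185833]), 'torque': array([-0.16791869,  0.081384  ,  0.01444838]), 'opening': 0.026740341833422256}
```

View pics/w3.png

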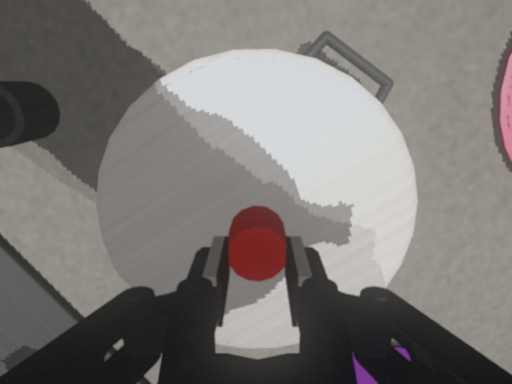

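The knob, at about (257,250), is between the pads. I'll check how it sits along the pad width.

```bash
python3 - <<'E'
from workcell import bot
from h import *
W=bot.calibration("wrist");o=bot.get_obs()
Rt=R.from_euler('xyz',o['tcp_rot'],degrees=True)
def P(x,y,z): return o['ee_pos']+Rt.apply([x,y,z])
for y in(-.011,0,.011):
  for z in(0,-.0187,-.03): print(y,z,proj(W,[P(-.0133,y,z),P(.0133,y,z)]).round(0).tolist())
print(onz(W,[257,260],.105),onz(W,[257,260],.100))
a=cv2.resize(cv2.imread("pics/w3.png")[190:340,170:345],None,fx=4,fy=4,interpolation=cv2.INTER_CUBIC);cv2.imwrite("pics/w3z.png",a)
E
```

```text
-0.011 0 [[229.0, 216.0], [279.0, 216.0]]
-0.011 -0.0187 [[226.0, 231.0], [282.0, 231.0]]
-0.011 -0.03 [[223.0, 242.0], [283.0, 242.0]]
0 0 [[229.0, 235.0], [279.0, 235.0]]
0 -0.0187 [[226.0, 252.0], [281.0, 252.0]]
0 -0.03 [[224.0, 264.0], [283.0, 264.0]]
0.011 0 [[230.0, 253.0], [278.0, 253.0]]
0.011 -0.0187 [[227.0, 272.0], [281.0, 272.0]]
0.011 -0.03 [[225.0, 285.0], [282.0, 285.0]]
[[0.48332246 0.26982698 0.105     ]] [[0.48602255 0.26891121 0.1       ]]
```

View pics/w3z.png

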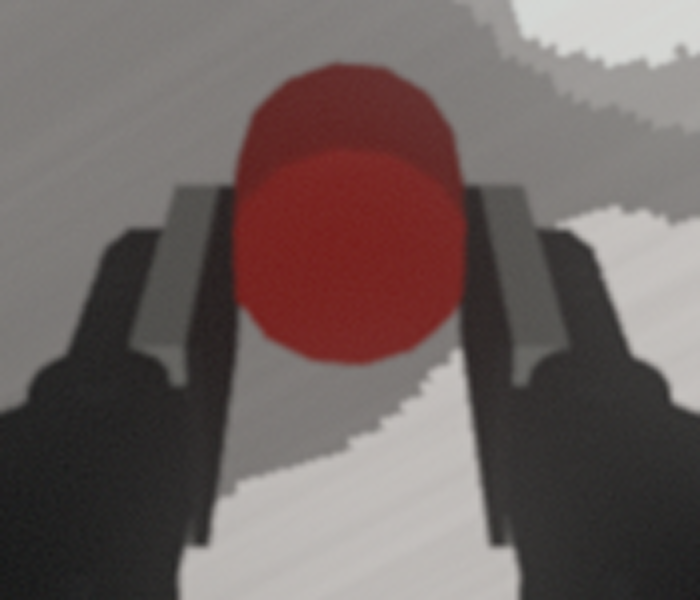

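```bash
python3 -m pendant '[[0,0,-0.04,0,0,0,1],[0,0,-0.06,0,0,0,1],[0,0,-0.08,0,0,0,1],[0,0,-0.1,0,0,0,1],[0,0,-0.12,0,0,0,1],[0,0,-0.12,0,0,0,1],[0,0,-0.12,0,0,0,1],[0,0,-0.1,0,0,0,1],[0,0,0,0,0,0,1]]' 60; python3 - <<'E'
from workcell import bot
from h import *
im=bot.camera("wrist")[:,:,::-1]; cv2.imwrite("pics/w4.png",im)
im=bot.camera("top")[:,:,::-1]; cv2.imwrite("pics/t4.png",im)
E
```

```text
time: 4.0
ee_pos: [0.4798, 0.2673, 0.2777]
tcp_rot: [179.9, -0.2, 71.0]
wrist_force: [0.8, -0.2, -2.5]
opening: 0.0257
```

View pics/w4.png

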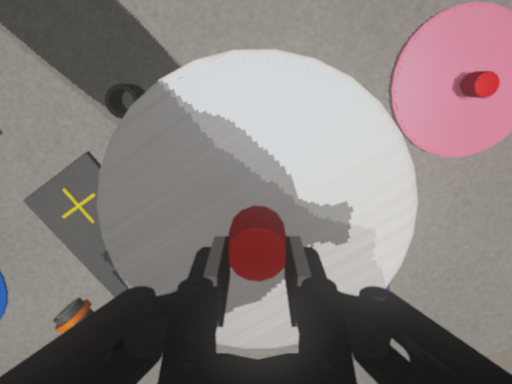

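View pics/t4.png

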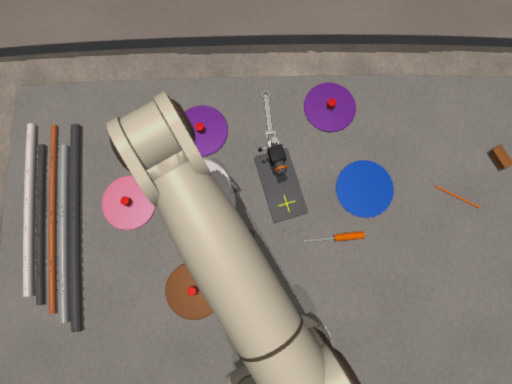

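The wrist view shows the lid hanging level, with the knob at (257,250) as before the lift. The force reading of -2.5 N matches the lid's weight. I'll carry it high over the cross, on the near side of the camera.

```bash
python3 -m pendant '[[-0.1,0.015,0,0,0,0,1],[-0.17,0.025,0,0,0,0,1],[-0.17,0.025,0,0,0,0,1],[-0.17,0.025,0,0,0,0,1],[-0.17,0.025,0,0,0,0,1],[-0.17,0.025,0,0,0,0,1],[-0.1,0.02,0,0,0,0,1],[0,0,0,0,0,0,1]]'
```

```text
time: 4.9
ee_pos: [0.4255, -0.0026, 0.2598]
tcp_rot: [-179.0, 0.6, 71.2]
wrist_force: [1.1, 0.6, -2.8]
opening: 0.026
```

```bash
python3 -m pendant '[[-0.09,0.07,-0.02,0,0,0,1],[-0.14,0.115,-0.02,0,0,0,1],[-0.14,0.115,-0.02,0,0,0,1],[-0.14,0.115,-0.02,0,0,0,1],[-0.14,0.115,-0.01,0,0,0,1],[-0.13,0.1,0,0,0,0,1],[-0.07,0.05,0,0,0,0,1],[0,0,0,0,0,0,1]]'; python3 - <<'E'
from workcell import bot
from h import *
for n in("wrist","scene"):
    im=bot.camera(n)[:,:,::-1]; cv2.imwrite(f"pics/{n}5.png",im)
E
```

```text
time: 5.7
ee_pos: [0.5203, -0.2648, 0.2683]
tcp_rot: [-178.1, 0.4, 71.4]
wrist_force: [0.1, -0.1, -2.3]
opening: 0.0261
```

View pics/wrist5.png

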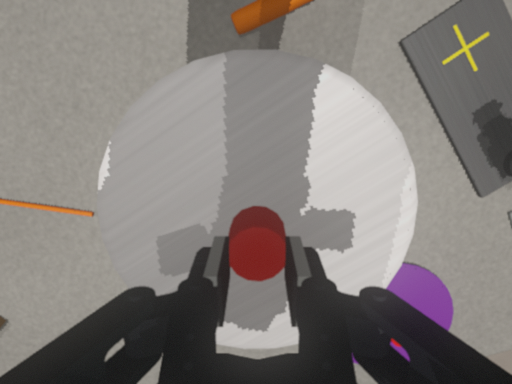

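View pics/scene5.png

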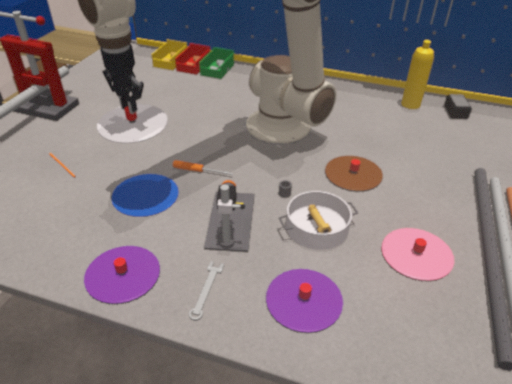

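The wrist view shows the lid held level. The scene view shows the lid near and above the blue mat (the mat is at about (145,195)), and the open pot with the brass fitting visible at (319,218).

```bash
python3 - <<'E'
from workcell import bot
from h import *
S=bot.calibration("scene");T=bot.calibration("top")
print(onz(S,[144.5,194.8],.004))
t=cv2.imread("pics/top0.png");h,s,v=cv2.split(cv2.cvtColor(t,cv2.COLOR_BGR2HSV))
b=blobs((h>100)&(h<125)&(s>150)&(v>80),300);print(b,onz(T,b[0][1],.004))
s=cv2.imread("pics/scene5.png")
a=cv2.resize(s[180:250,275:365],None,fx=8,fy=8,interpolation=cv2.INTER_CUBIC);cv2.imwrite("pics/pot5.png",a)
im=bot.camera("top")[:,:,::-1]; cv2.imwrite("pics/top5.png",im)
a=cv2.resize(im[165:240,170:250],None,fx=8,fy=8,interpolation=cv2.INTER_CUBIC);cv2.imwrite("pics/top5z.png",a)
E
```

```text
[[ 0.53118233 -0.25815578  0.004     ]]
[(2523, [364.3, 188.5], [336, 161, 57, 56])] [[ 0.52025106 -0.25879985  0.004     ]]
```

View pics/pot5.png

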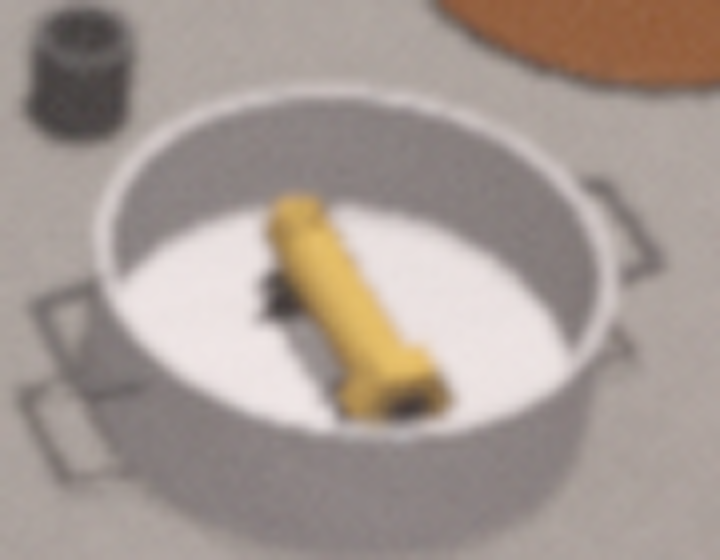

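View pics/top5z.png

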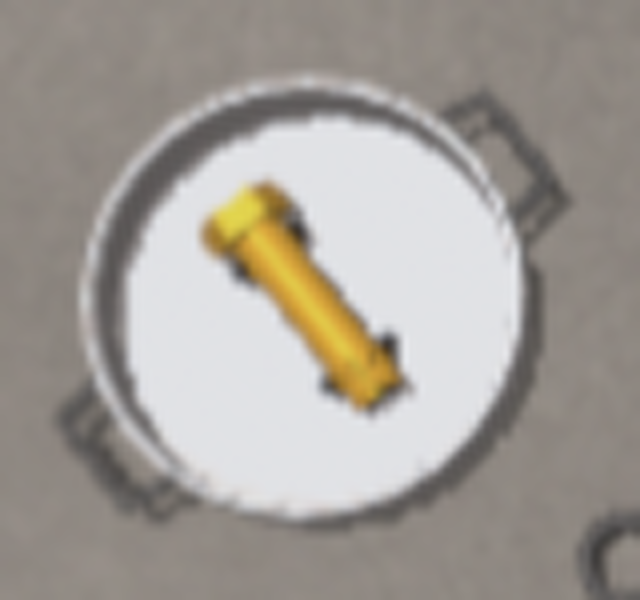

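```bash
python3 -m pendant '[[0.015,0,0.1,-0.0106,0.0022,0,1],[0,0,0.15,0,0,0,1],[0,0,0.15,0,0,0,1],[0,0,0.15,0,0,0,1],[0,0,0.12,0,0,0,1],[0,0,0.06,0,0,0,1],[0,0,0,0,0,0,1]]'
```

```text
time: 6.55
ee_pos: [0.5202, -0.2469, 0.0842]
tcp_rot: [179.5, -0.1, 72.1]
wrist_force: [-0.5, -0.0, -1.7]
opening: 0.0258
```

```bash
python3 -m pendant '[[-0.025,0.01,0.05,0,0,0,1],[-0.02,0.009,0.05,0,0,0,1],[0,0,0.05,0,0,0,1],[0,0,0.03,0,0,0,1],[0,0,0,0,0,0,1]]'
```

```text
time: 7.05
ee_pos: [0.5233, -0.2589, 0.039]
tcp_rot: [179.2, -0.1, 72.3]
wrist_force: [-0.2, 0.2, -1.9]
opening: 0.026
```

```bash
python3 -m pendant '[[0,0,0.02,0.0044,0,0,1],[0,0,0.012,0,0,0,1],[0,0,0,0,0,0,1]]'
```

```text
time: 7.35
ee_pos: [0.5237, -0.2592, 0.031]
tcp_rot: [-179.9, -0.1, 72.3]
wrist_force: [-0.4, -0.6, -2.0]
opening: 0.0258
```

```bash
python3 -m pendant '[[0,0,0.006,0,0,0,1],[0,0,0.006,0,0,0,1],[0,0,0,0,0,0,1]]'
```

```text
time: 7.65
ee_pos: [0.5243, -0.2593, 0.0287]
tcp_rot: [180.0, -0.1, 72.3]
wrist_force: [0.4, 0.9, -1.8]
opening: 0.026
```

```bash
python3 -m pendant '[[0,0,0.006,0,0,0,1],[0,0,0.006,0,0,0,1],[0,0,0,0,0,0,1]]'
```

```text
time: 7.95
ee_pos: [0.5246, -0.2595, 0.029]
tcp_rot: [179.8, -0.1, 72.3]
wrist_force: [0.9, 0.7, -2.1]
opening: 0.0262
```

```bash
python3 -m pendant '[[0,0,0.012,0,0,0,1],[0,0,0,0,0,0,1]]'
```

```text
time: 8.15
ee_pos: [0.5252, -0.2598, 0.029]
tcp_rot: [179.7, -0.0, 72.3]
wrist_force: [0.4, -0.8, -3.2]
opening: 0.0261
```

```bash
python3 -m pendant '[[0,0,0.02,0,0,0,1],[0,0,0.02,0,0,0,1]]'; python3 -m pendant '[[0,0,0,0,0,0,1]]'
```

```text
time: 8.35
ee_pos: [0.5259, -0.2601, 0.0281]
tcp_rot: [179.3, 0.0, 72.3]
wrist_force: [-23.0, 11.0, 48.3]
opening: 0.0258
time: 8.45
ee_pos: [0.5261, -0.2603, 0.0297]
tcp_rot: [179.2, 0.0, 72.3]
wrist_force: [-0.8, -0.6, -2.8]
opening: 0.0262
```

The push reached contact at TCP z 0.028 (48 N), and the lid now rests within about 1 mm of the mat. I'll release it.

```bash
python3 -m pendant '[[0,0,0.004,0,0,0,1],[0,0,0,0,0,0,0],[0,0,0,0,0,0,0],[0,0,0,0,0,0,0],[0,0,0,0,0,0,0],[0,0,0,0,0,0,0],[0,0,0,0,0,0,0],[0,0,0,0,0,0,0],[0,0,0,0,0,0,0]]'; python3 - <<'E'
from workcell import bot
from h import *
W=bot.calibration("wrist");im=bot.camera("wrist")[:,:,::-1]; cv2.imwrite("pics/w6.png",im)
E
```

```text
time: 9.35
ee_pos: [0.5264, -0.2604, 0.0266]
tcp_rot: [179.3, 0.0, 72.3]
wrist_force: [0.6, 0.7, -0.6]
opening: 0.0854
```

View pics/w6.png

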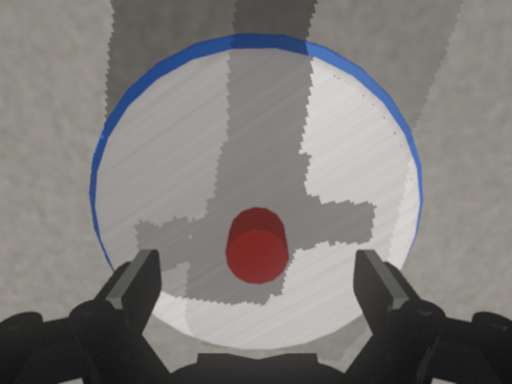

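The lid lies released on the mat, with only a thin blue crescent showing at the top (rows 35–50). Next I'll raise the arm and measure the fitting.

```bash
python3 -m pendant '[[0,0,-0.06,0,0,0,0],[0,0,-0.12,0,0,0,0],[0,0,-0.18,0,0,0,0],[0,0,-0.18,0,0,0,0],[0,0,-0.18,0,0,0,0],[0,0,-0.18,0,0,0,0],[0,0,0,0,0,0,0]]'
python3 - <<'E'
from workcell import bot
from h import *
S=bot.calibration("scene");T=bot.calibration("top")
o=bot.get_obs();print(o['q'].round(1))
t=cv2.imread("pics/top5.png");h,s,v=cv2.split(cv2.cvtColor(t,cv2.COLOR_BGR2HSV))
m=(h>12)&(h<32)&(s>140)&(v>90); m[:, :150]=0;m[240:]=0
print([b for b in blobs(m,10)])
mm=np.zeros_like(m);mm[165:240,170:250]=m[165:240,170:250]
ys,xs=np.nonzero(mm);p=onz(T,np.c_[xs,ys],.036)[:,:2]
c=p.mean(0);u,sv,vt=np.linalg.svd(p-c);ax=vt[0]*(1 if vt[0][0]>0 else -1)
q=(p-c)@ax;print('axis yaw',np.degrees(np.arctan2(ax[1],ax[0])),'ext',q.min(),q.max(),'mid',c+ax*(q.min()+q.max())/2)
z=lambda x,y:[170+(x-3.5)/8,165+(y-3.5)/8]
print('ends',onz(T,[z(243,215),z(378,390)],.036))
sc=lambda x,y:[275+(x-3.5)/8,180+(y-3.5)/8]
print('scene: axis line pts',onz(S,[sc(298,205),sc(405,365)],.044))
# lid check
im=bot.camera("scene")[:,:,::-1].copy();cv2.imwrite("pics/s7.png",im)
h,s,v=cv2.split(cv2.cvtColor(im,cv2.COLOR_BGR2HSV))
for b in blobs((s<45)&(v>175),800): print(b,onz(S,b[1],.014))
E
```

```text
time: 10.1
ee_pos: [0.5212, -0.2582, 0.2661]
tcp_rot: [179.2, 0.1, 72.3]
wrist_force: [0.3, -0.3, 0.1]
opening: 0.0856
[-2.640e+01  1.030e+01  2.220e+01  1.011e+02  1.000e-01 -8.700e+00]
[(142, [504.5, 159.1], [498, 150, 14, 18]), (17, [280.0, 167.2], [275, 166, 11, 5]), (202, [207.4, 201.3], [196, 189, 24, 27]), (39, [286.3, 202.7], [279, 195, 16, 16]), (169, [349.4, 235.8], [335, 232, 29, 8])]
axis yaw 37.399236894373814 ext -0.05164064584896829 0.04647714105814138 mid [0.48078476 0.26590797]
ends [[0.51595333 0.29219332 0.036     ]
 [0.44256499 0.23682962 0.036     ]]
scene: axis line pts [[0.44666222 0.23734686 0.044     ]
 [0.51375137 0.29158207 0.044     ]]
(1143, [146.3, 198.2], [113, 179, 63, 34]) [[ 0.55295941 -0.23815252  0.014     ]]
(1104, [317.9, 215.2], [286, 189, 67, 45]) [[0.44892018 0.25869314 0.014     ]]
```

View pics/s7.png

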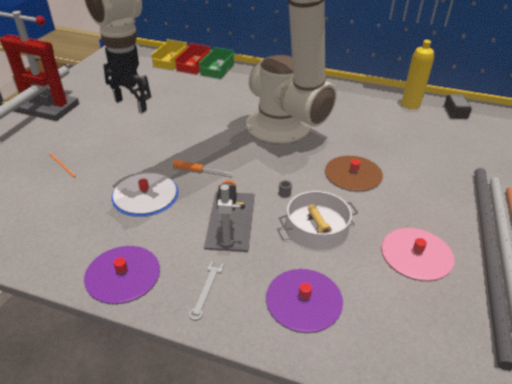

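The scene view shows the lid flat on the mat, with its knob at (144,185). I'll turn to the fitting's grasp yaw of about 127.4°, then travel back.

```bash
python3 -m pendant '[[0,0,0,0.0044,0,-0.02,0],[0,0,0,0,0,-0.0437,0],[0,0,0,0,0,-0.0437,0],[0,0,0,0,0,-0.0437,0],[0,0,0,0,0,-0.0437,0],[0,0,0,0,0,-0.0437,0],[0,0,0,0,0,-0.0437,0],[0,0,0,0,0,-0.02,0],[0,0,0,0,0,0,0]]'
```

```text
time: 11.05
ee_pos: [0.5183, -0.2567, 0.2614]
tcp_rot: [-179.7, -0.4, 128.9]
wrist_force: [-0.0, -0.3, -0.8]
opening: 0.0852
```

```bash
python3 -m pendant '[[0.1,0.036,-0.01,0,0,0,0],[0.17,0.062,-0.01,0,0,0,0],[0.17,0.062,-0.01,0,0,0,0],[0.17,0.062,-0.01,0,0,0,0],[0.17,0.062,0,0,0,0,0],[0.17,0.08,0,0,0,0,0],[0.15,0.1,0,0,0,0,0],[0.14,0.115,0,0,0,0,0],[0.14,0.115,0,0,0,0,0],[0.14,0.115,0,0,0,0,0],[0.1,0.08,0,0,0,0,0],[0,0,0,0,0,0,0]]'; python3 - <<'E'
from workcell import bot
from h import *
o=bot.get_obs();W=bot.calibration("wrist");im=bot.camera("wrist")[:,:,::-1].copy(); cv2.imwrite("pics/w8.png",im)
print(o['q'].round(1),o['ee_pos'],o['tcp_rot'])
h,s,v=cv2.split(cv2.cvtColor(im,cv2.COLOR_BGR2HSV))
m=((h>12)&(h<32)&(s>120)&(v>60)).astype(np.uint8)
n,l,st,ce=cv2.connectedComponentsWithStats(m)
for i in range(1,n):
    if st[i,4]<150: continue
    ys,xs=np.nonzero(l==i);p=onz(W,np.c_[xs,ys],.036)[:,:2]
    c=p.mean(0);u,sv,vt=np.linalg.svd(p-c,full_matrices=False);ax=vt[0]*(1 if vt[0][0]>0 else -1);q=(p-c)@ax
    print(st[i],ce[i],'yaw',np.degrees(np.arctan2(ax[1],ax[0])),'ext',q.min(),q.max(),'mid',c+ax*(q.min()+q.max())/2)
E
```

```text
time: 12.25
ee_pos: [0.4358, 0.2141, 0.2697]
tcp_rot: [-179.5, -0.7, 127.0]
wrist_force: [0.3, 0.0, -0.4]
opening: 0.0853
[ 25.8  -1.4  10.1 102.2   0.6 -11.2] [0.43575858 0.21409745 0.26970443] [-179.50999827   -0.73647962  126.95393357]
[  365     0   147   121 13433] [435.52318916  54.3984218 ] yaw -55.61783261815718 ext -0.08875478270864844 0.08130114072592488 mid [0.22229278 0.31538909]
[ 72  50  50  50 409] [96.17114914 74.70904645] yaw 15.065316897886353 ext -0.028346747914312687 0.028547739190812795 mid [0.47162142 0.01868488]
[  0 173  29  10 177] [ 12.97740113 177.90960452] yaw -48.55361636872161 ext -0.019719191685408647 0.017356941730364953 mid [ 0.63894411 -0.00420753]
[259 184  13  51 359] [264.81058496 215.51532033] yaw 37.39125561229171 ext -0.042254459241506746 0.025669962039578966 mid [0.48680945 0.27002887]
```

View pics/w8.png

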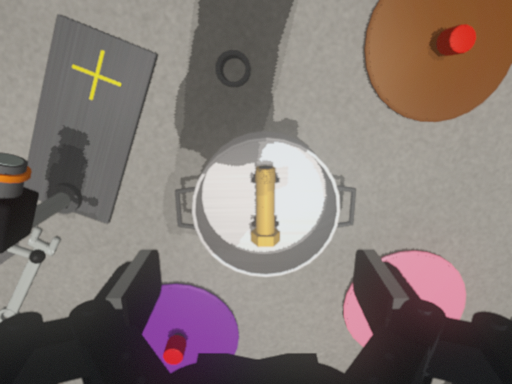

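The wrist view shows the pot, with the fitting lying from its threaded end at (265,167) to its collar end at (265,247). The collar is on the far side.

```bash
python3 - <<'E'
from workcell import bot
from h import *
W=bot.calibration("wrist");o=bot.get_obs()
im=cv2.imread("pics/w8.png")
cv2.imwrite("pics/w8z.png",cv2.resize(im[125:285,170:360],None,fx=4,fy=4,interpolation=cv2.INTER_CUBIC))
h,s,v=cv2.split(cv2.cvtColor(im,cv2.COLOR_BGR2HSV))
m=((h>8)&(h<34)&(s>90)&(v>50)); m[:150]=0;m[260:]=0;m[:,:240]=0;m[:,300:]=0
ys,xs=np.nonzero(m);print(xs.min(),xs.max(),ys.min(),ys.max())
for z in(.032,.042):
    p=onz(W,np.c_[xs,ys],z)[:,:2];c=p.mean(0);vt=np.linalg.svd(p-c,full_matrices=False)[2];ax=vt[0]*np.sign(vt[0][0]);q=(p-c)@ax
    print(z,'yaw',np.degrees(np.arctan2(ax[1],ax[0])),q.max()-q.min(),c+ax*(q.min()+q.max())/2)
E
```

```text
252 278 169 245
0.032 yaw 37.258074721992635 0.1041393744258324 [0.48650649 0.26867205]
0.042 yaw 37.25807472199264 0.10154938487986934 [0.48377188 0.26615553]
```

View pics/w8z.png

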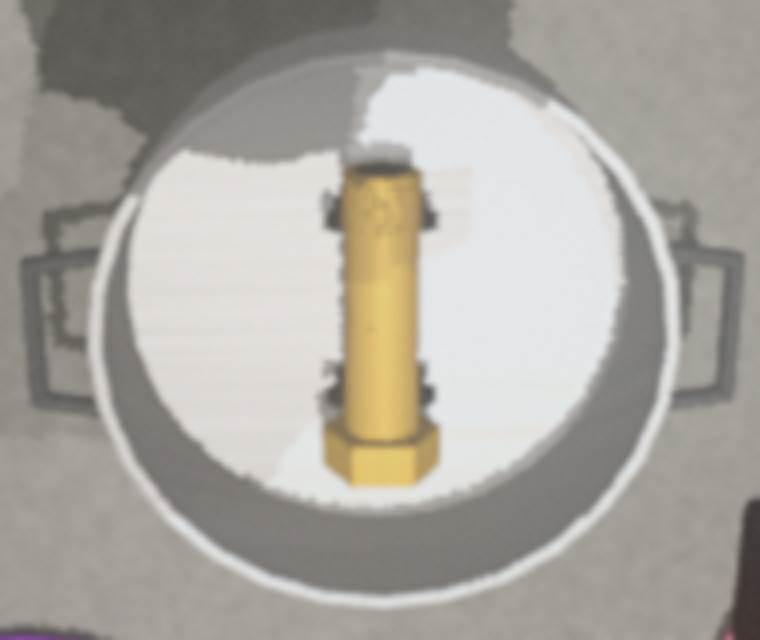

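```bash
python3 -m pendant '[[0.027,0.139,0,-0.0028,-0.0039,0,0],[0.027,0.139,0,0,0,0,0],[0,0,0,0,0,0,0],[0,0,0.15,0,0,0,0],[0,0,0.18,0,0,0,0],[0,0,0.16,0,0,0,0],[0,0,0.08,0,0,0,0],[0,0,0,0,0,0,0]]'; python3 - <<'E'
from workcell import bot
from h import *
o=bot.get_obs();W=bot.calibration("wrist");im=bot.camera("wrist")[:,:,::-1].copy(); cv2.imwrite("pics/w9.png",im)
print(o['q'].round(1),o['ee_pos'],o['tcp_rot'])
h,s,v=cv2.split(cv2.cvtColor(im,cv2.COLOR_BGR2HSV))
m=((h>8)&(h<34)&(s>90)&(v>40)); m[:,:190]=0;m[:,330:]=0
ys,xs=np.nonzero(m);print(xs.min(),xs.max(),ys.min(),ys.max())
for z in(.032,.042):
    p=onz(W,np.c_[xs,ys],z)[:,:2];c=p.mean(0);vt=np.linalg.svd(p-c,full_matrices=False)[2];ax=vt[0]*np.sign(vt[0][0]);q=(p-c)@ax
    print(z,'yaw',np.degrees(np.arctan2(ax[1],ax[0])),q.max()-q.min(),c+ax*(q.min()+q.max())/2)
E
```

```text
time: 13.1
ee_pos: [0.4844, 0.258, 0.1233]
tcp_rot: [-180.0, 0.1, 125.9]
wrist_force: [0.0, -0.5, 0.2]
opening: 0.0854
[28.1  3.9 -0.7 85.3 -0.1 -7.8] [0.48437418 0.25802058 0.12331558] [-1.79980237e+02  1.31314464e-01  1.25938659e+02]
245 289 126 254
0.032 yaw 37.41144492129203 0.10835838140629206 [0.48623305 0.27008905]
0.042 yaw 37.411444921292 0.10410767736337947 [0.4837073 0.2679266]
```

View pics/w9.png

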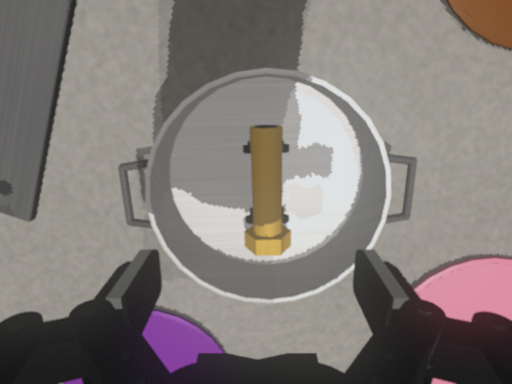

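```bash
python3 -m pendant '[[0.033,0.022,0,0,0,-0.0083,0],[0,0,0,0,0,0,0],[0,0,0.14,0,0,0,0],[0,0,0.12,0,0,0,0],[0,0,0.06,0,0,0,0],[0,0,0,0,0,0,0]]'; python3 - <<'E'
from workcell import bot
from h import *
o=bot.get_obs();W=bot.calibration("wrist");im=bot.camera("wrist")[:,:,::-1].copy(); cv2.imwrite("pics/w10.png",im)
Rt=R.from_euler('xyz',o['tcp_rot'],degrees=True)
print(proj(W,[o['ee_pos']+Rt.apply([0,y,z]) for y,z in((0,0),(0,-.0187),(-.03,-.0187),(.03,-.0187))]))
E
```

```text
time: 13.75
ee_pos: [0.49, 0.2712, 0.0536]
tcp_rot: [179.0, 0.3, 127.5]
wrist_force: [-0.4, 0.1, 0.4]
opening: 0.0851
[[254.69407809 232.46312338]
 [254.4127057  248.8665665 ]
 [254.20699187 189.74530247]
 [254.59841892 301.55849984]]
```

View pics/w10.png

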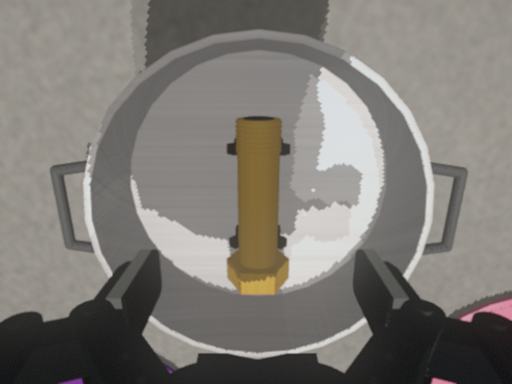

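```bash
python3 - <<'E'
from workcell import bot
from h import *
W=bot.calibration("wrist");o=bot.get_obs()
a=onz(W,[[258.5,148],[258,241]],.027);print(a,a.mean(0),np.linalg.norm(a[0]-a[1]))
a=onz(W,[[258.5,118],[258,292]],.035);print(a,a.mean(0),np.linalg.norm(a[0]-a[1]));print(o['ee_pos'])
E
python3 -m pendant '[[0.004,-0.027,0.04,0.0056,0,0,0],[0,0,0,0,0,0,0]]'
```

```text
[[0.45735119 0.24857419 0.027     ]
 [0.50499369 0.28478166 0.027     ]] [0.48117244 0.26667792 0.027     ] 0.059839692320392206
[[0.44307411 0.23762113 0.035     ]
 [0.53073703 0.30457516 0.035     ]] [0.48690557 0.27109815 0.035     ] 0.1103069801516647
[0.49053659 0.27150355 0.05495081]
time: 14.0
ee_pos: [0.4856, 0.2689, 0.0473]
tcp_rot: [179.8, 0.3, 127.5]
wrist_force: [-0.6, 0.6, -0.6]
opening: 0.0852
```

```bash
python3 -m pendant '[[0.002,-0.02,0.05,0,0,0,0],[0,-0.004,0.04,0,0,0,0],[0,0,0.03,0,0,0,0],[0,0,0,0,0,0,0]]'
```

```text
time: 14.4
ee_pos: [0.4824, 0.2666, 0.0191]
tcp_rot: [179.6, 0.4, 127.5]
wrist_force: [1.0, -0.1, 0.4]
opening: 0.0854
```

```bash
python3 -m pendant '[[0,0,0.022,0.002,0.002,0,0],[0,0,0,0,0,0,1],[0,0,0,0,0,0,1],[0,0,0,0,0,0,1],[0,0,0,0,0,0,1],[0,0,0,0,0,0,1],[0,0,0,0,0,0,1],[0,0,0,0,0,0,1],[0,0,0,0,0,0,1],[0,0,0,0,0,0,1],[0,0,0,0,0,0,1]]' 70; python3 - <<'E'
from workcell import bot
from h import *
im=bot.camera("wrist")[:,:,::-1].copy(); cv2.imwrite("pics/w11.png",im)
E
```

```text
time: 15.5
ee_pos: [0.4837, 0.2669, 0.0149]
tcp_rot: [179.9, 0.0, 127.5]
wrist_force: [0.0, -0.2, -0.4]
opening: 0.0185
```

View pics/w11.png

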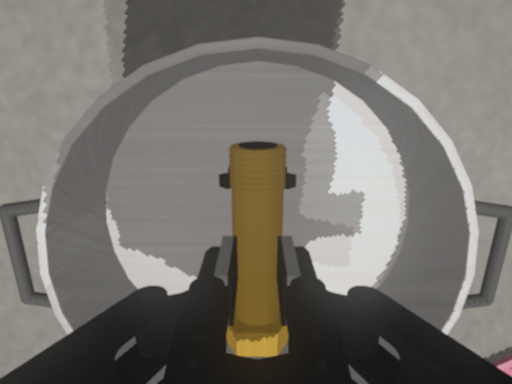

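The tube is gripped between the saddles, with the pads at rows 240–310 and the collar at (258,340). I'll lift it.

```bash
python3 -m pendant '[[0,0,-0.04,0,0,0,1],[0,0,-0.06,0,0,0,1],[0,0,-0.1,0,0,0,1],[0,0,-0.14,0,0,0,1],[0,0,-0.16,0,0,0,1],[0,0,-0.16,0,0,0,1],[0,0,-0.14,0,0,0,1],[0,0,-0.08,0,0,0,1],[0,0,0,0,0,0,1]]'; python3 - <<'E'
from workcell import bot
from h import *
for n in("wrist","scene"):
    im=bot.camera(n)[:,:,::-1].copy(); cv2.imwrite(f"pics/{n}12.png",im)
o=bot.get_obs();W=bot.calibration("wrist");print(o['wrist_force'],o['torque'])
Rt=R.from_euler('xyz',o['tcp_rot'],degrees=True)
print(proj(W,[o['ee_pos']+Rt.apply([0,y,z-.0187]) for y,z in((-.05,0),(0,0),(.05,0),(.05,-.017),(-.05,-.012),(.036,-.017))]))
E
```

```text
time: 16.45
ee_pos: [0.481, 0.266, 0.2514]
tcp_rot: [179.7, 0.0, 127.5]
wrist_force: [0.8, -0.2, -1.6]
opening: 0.0185
[-0.58855426 -0.04557597 -2.09820527] [-0.01272673  0.01569825 -0.0017037 ]
[[254.05776516 146.26750863]
 [254.41296684 248.86431642]
 [254.71252051 333.54321572]
 [254.45999277 358.59768643]
 [253.78754812 151.54149043]
 [254.36541605 334.90058322]]
```

View pics/wrist12.png

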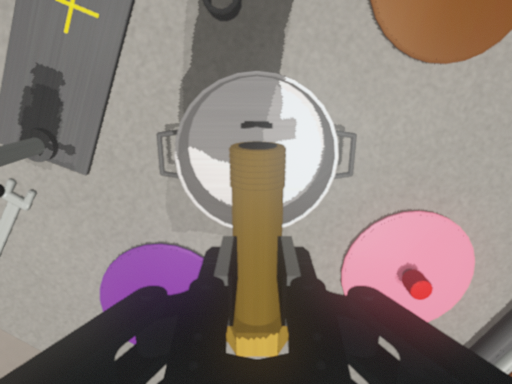

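View pics/scene12.png

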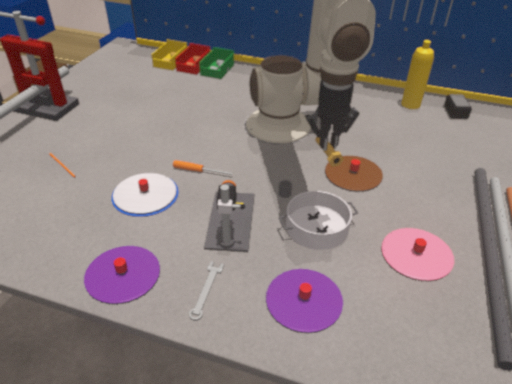

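The fitting is held level and centred on the grasp point. Its threaded end is at row 146 and its collar end at about row 355, as predicted. The lid remains flat on the mat in the scene view. Now I'll refine the lens height from the earlier pictures.

```bash
python3 - <<'E'
import cv2,numpy as np
a=cv2.imread("pics/w4.png")[280:350,40:140]; b=cv2.imread("pics/w8.png")[140:240,0:80]
cv2.imwrite("pics/cA.png",cv2.resize(a,None,fx=7,fy=7,interpolation=cv2.INTER_CUBIC))
cv2.imwrite("pics/cB.png",cv2.resize(b,None,fx=6,fy=6,interpolation=cv2.INTER_CUBIC))
c=cv2.imread("pics/scene0.png")[170:215,205:255]; d=cv2.imread("pics/top0.png")[140:190,255:305]
e=np.hstack([cv2.resize(c,(400,360),interpolation=cv2.INTER_CUBIC),cv2.resize(d,(400,400),interpolation=cv2.INTER_CUBIC)[:360]])
cv2.imwrite("pics/cC.png",e)
E
```

```text
(no output)
```

View pics/cA.png

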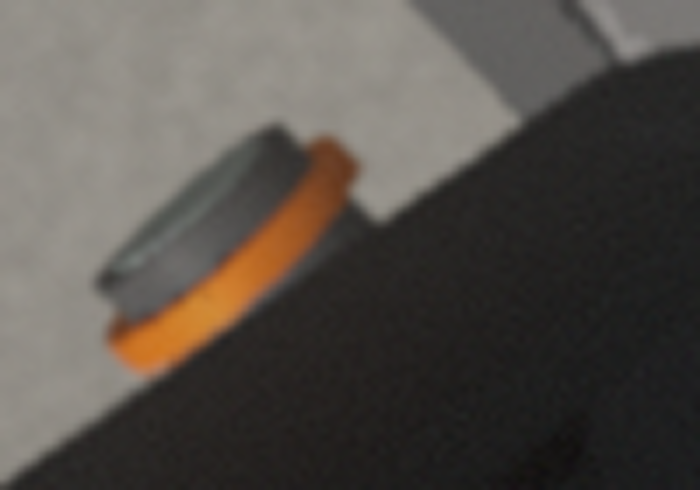

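View pics/cB.png

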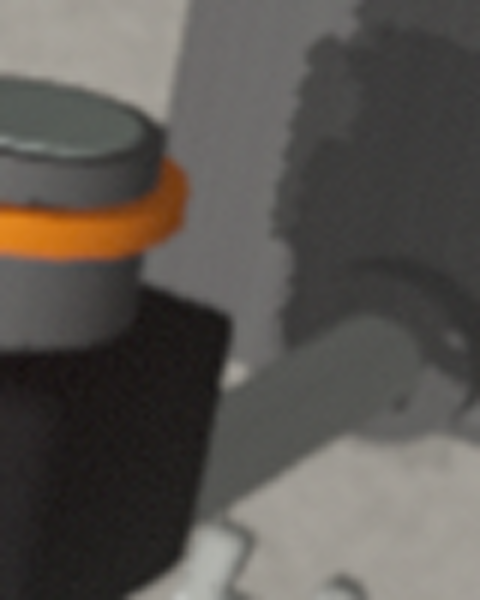

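View pics/cC.png

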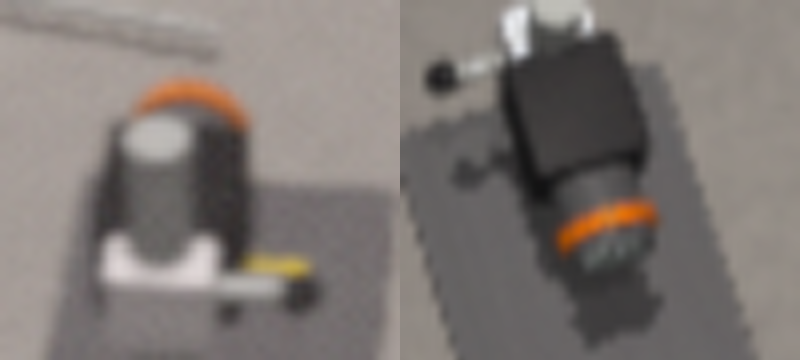

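```bash
python3 - <<'E'
from workcell import bot
from h import *
W=bot.calibration("wrist");o=bot.get_obs();T=bot.calibration("top");S=bot.calibration("scene")
e=lambda a:R.from_euler('xyz',a,degrees=True)
Rt=e(o['tcp_rot']);rel=Rt.inv()*e(W['attitude']);off=Rt.inv().apply(W['xyz']-o['ee_pos'])
def wc(p,r):
    c=dict(W);c['xyz']=np.array(p)+e(r).apply(off);c['attitude']=(e(r)*rel).as_euler('xyz',degrees=True);return c
W4=wc([.4798,.2673,.2777],[179.9,-.2,71.0]);W8=wc([.43575858,.21409745,.26970443],[-179.51,-.736,126.954])
pT=[281.7,170.8];p4=[66.7,308.9]
print('lens T-W4',tri(T,pT,W4,p4))
cross4=None
u=np.array([np.cos(np.radians(15.2)),np.sin(np.radians(15.2)),0])
X=np.array([.4756,.0078,0])
for z in(.135,.145,.155):
    L=X+.08*u+[0,0,z]
    print(z,'T',proj(T,L).round(1),'W4',proj(W4,L).round(1), 'ringtop S',proj(S,X+.089*u+[0,0,z+.018]).round(1))
# check bias of W8: cross at 96.2,74.7
print('cross W8',onz(W8,[97.3,75],.010))
E
```

```text
lens T-W4 (array([0.5552237 , 0.02935368, 0.14572861]), np.float64(0.0026019480448763407))
0.135 T [[281.6 172. ]] W4 [[ 69.7 300. ]] ringtop S [[228.5 183.3]]
0.145 T [[281.8 171.2]] W4 [[ 64.7 305.8]] ringtop S [[228.4 180.3]]
0.155 T [[282.  170.5]] W4 [[ 59.4 312. ]] ringtop S [[228.3 177.3]]
cross W8 [[0.47714881 0.01002302 0.01      ]]
```

Lens height comes out at 0.145 m, with T–W4 giving 0.1457 and the ring top in the scene view giving about 0.143. The view point is therefore about (0.476, 0.0085, 0.145) at yaw 15.2°. Next I turn the tool by −22.3°.

```bash
python3 -m pendant '[[0,0,0,0.0015,0,0.03,1],[0,0,0,0,0,0.035,1],[0,0,0,0,0,0.035,1],[0,0,0,0,0,0.02,1],[0,0,0,0,0,0,1]]'
```

```text
time: 17.05
ee_pos: [0.4779, 0.2644, 0.2391]
tcp_rot: [-179.1, 0.2, 105.1]
wrist_force: [0.0, -0.1, -1.7]
opening: 0.0186
```

```bash
python3 -m pendant '[[-0.09,-0.033,-0.01,-0.005,0,0,1],[-0.16,-0.058,-0.02,0,0,0,1],[-0.16,-0.058,-0.02,0,0,0,1],[-0.16,-0.058,-0.01,0,0,0,1],[-0.16,-0.058,-0.01,0,0,0,1],[-0.16,-0.058,-0.01,0,0,0,1],[-0.08,-0.03,0,0,0,0,1],[0,0,0,0,0,0,1]]'
```

```text
time: 17.85
ee_pos: [0.453, -0.0016, 0.2496]
tcp_rot: [-179.1, 0.2, 106.4]
wrist_force: [0.1, 0.4, -2.7]
opening: 0.0184
```

```bash
python3 -m pendant '[[0.014,0.04,0.06,-0.005,0,0.0067,1],[0,0,0.1,0,0,0,1],[0,0,0.12,0,0,0,1],[0,0,0.1,0,0,0,1],[0,0,0.05,0,0,0,1],[0,0,0,0,0,0,1]]'
```

```text
time: 18.45
ee_pos: [0.4596, 0.006, 0.1336]
tcp_rot: [-179.7, 0.1, 105.6]
wrist_force: [-0.8, 0.5, -1.1]
opening: 0.0182
```

```bash
python3 -m pendant '[[-0.004,0.033,0.012,-0.0015,0,0.002,1],[-0.004,0.033,0.01,0,0,0,1],[0,0,0,0,0,0,1]]'; python3 - <<'E'
from workcell import bot
from h import *
for n in("wrist","scene","top"):
    im=bot.camera(n)[:,:,::-1].copy(); cv2.imwrite(f"pics/{n}13.png",im)
s=cv2.imread("pics/scene13.png")
cv2.imwrite("pics/s13z.png",cv2.resize(s[100:250,100:300],None,fx=4,fy=4,interpolation=cv2.INTER_CUBIC))
print(bot.get_obs()['ee_pos'],bot.get_obs()['tcp_rot'])
E
```

```text
time: 18.75
ee_pos: [0.4785, 0.0093, 0.1299]
tcp_rot: [179.8, 0.1, 105.3]
wrist_force: [0.2, 0.7, -2.0]
opening: 0.0181
[0.47750313 0.00907749 0.13001736] [1.79858171e+02 1.02629798e-01 1.05313919e+02]
```

View pics/wrist13.png

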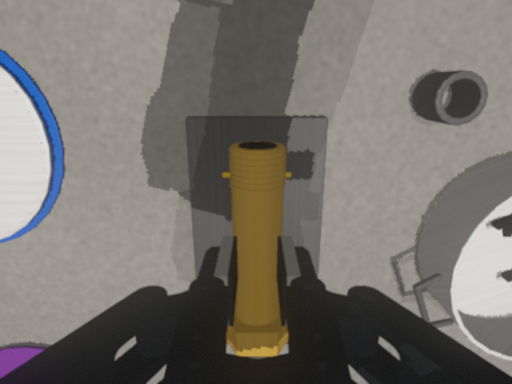

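View pics/s13z.png

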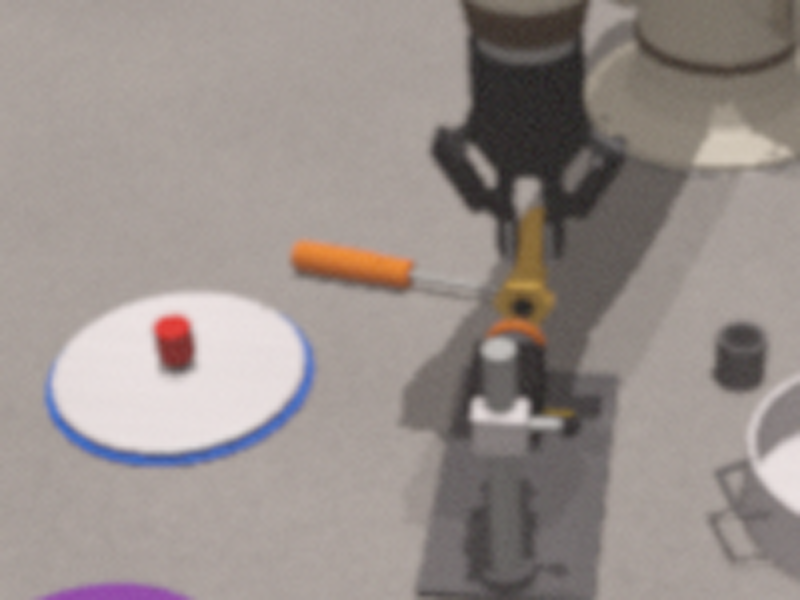

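View pics/top13.png

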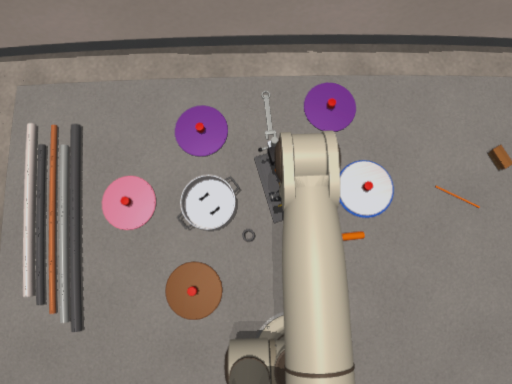

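The wrist view shows the fitting over the stand, with the cross arms at (225,175) and (290,176), symmetric about it. The scene view shows the collar facing the lens. The top view shows the lid centred on the mat and the bystanders in place. I'll do a numeric check next.

```bash
python3 - <<'E'
from workcell import bot
from h import *
o=bot.get_obs();W=bot.calibration("wrist");S=bot.calibration("scene");T=bot.calibration("top")
print('cross by W',onz(W,[257.5,175.5],.010), 'plate edge yaw')
a=onz(W,[[187,117],[327,117]],.010);print(a,np.degrees(np.arctan2(*(a[0]-a[1])[:2])))
Rt=R.from_euler('xyz',o['tcp_rot'],degrees=True)
f=o['ee_pos']+Rt.apply([0,0,-.0175]);ax=Rt.apply([0,1,0]);print('fit centre',f,'axis',ax,np.degrees(np.arctan2(ax[1],ax[0])))
print('collar face px S expected',proj(S,f+.05*ax),'seen',100+(522-1.5)/4,100+(307-1.5)/4)
im=cv2.imread("pics/top13.png");h,s,v=cv2.split(cv2.cvtColor(im,cv2.COLOR_BGR2HSV))
b=blobs(((h<6)|(h>174))&(s>180)&(v>80),20);print([(x[1],onz(T,x[1],.05)[0].round(4)) for x in b if 350<x[1][0]<390])
ri=(h>5)&(h<16)&(s>150)
for n in("scene0","scene13"):
    i=cv2.imread(f"pics/{n}.png");h,s,v=cv2.split(cv2.cvtColor(i,cv2.COLOR_BGR2HSV));print(n,blobs((h>4)&(h<16)&(s>130)&(v>70),15)[:6])
E
```

```text
cross by W [[0.47764857 0.01089454 0.01      ]] plate edge yaw
[[ 0.44428115 -0.05941885  0.01      ]
 [ 0.41341089  0.05357189  0.01      ]] 164.71911473649217
fit centre [0.47745307 0.00909628 0.14751728] axis [0.96448916 0.26411082 0.00247537] 15.314172596387182
collar face px S expected [[230.46940436 176.2902057 ]] seen 230.125 176.375
[([367.5, 185.7], array([ 0.5209, -0.2572,  0.05  ]))]
scene0 [(59, [51.1, 51.6], [38, 40, 22, 28]), (45, [179.5, 55.8], [175, 46, 14, 23]), (57, [198.3, 57.4], [193, 50, 17, 15]), (29, [41.6, 66.9], [39, 61, 6, 11]), (25, [189.8, 63.5], [186, 62, 8, 4]), (50, [61.8, 164.7], [50, 154, 25, 23])]
scene13 [(15, [2.3, 45.3], [0, 40, 6, 12]), (57, [51.1, 51.8], [38, 40, 22, 29]), (42, [179.9, 55.0], [175, 46, 14, 22]), (50, [197.0, 58.0], [193, 55, 12, 11]), (30, [41.6, 65.9], [39, 60, 6, 12]), (25, [189.9, 63.4], [187, 61, 7, 5])]
```

All within a couple of mm. I'll trim 2 mm down, let it settle and hand in.

```bash
python3 -m pendant '[[0.003,0,0.01,0,0,0,1],[0,0,0,0,0,0,1],[0,0,0,0,0,0,1],[0,0,0,0,0,0,1]]'; python3 - <<'E'
from workcell import bot
o=bot.get_obs();print(o['ee_pos'],o['tcp_rot'],abs(o['qd']).max(),o['opening'],o['wrist_force'])
E
```

```text
time: 19.3
ee_pos: [0.4773, 0.0097, 0.1282]
tcp_rot: [179.8, 0.1, 105.3]
wrist_force: [0.2, 0.8, -1.4]
opening: 0.0183
[0.4773167  0.00972383 0.12818962] [1.79798338e+02 1.18651008e-01 1.05301474e+02] 0.2088630512547009 0.0182627384054909 [ 0.16780553  0.7845859  -1.43044963]
```

```bash
python3 -c "
from workcell import bot
print(bot.job_done())"
```

```text
the job is handed in; nothing more can be done
None
```

The job is handed in at about 19 s of the 69 s allowed; no verdict was reported. I lifted the lid off the pot by its knob and laid it flat on the blue mat. I then gripped the fitting between the saddles, lifted it out, and am holding it at the viewing point with the collar towards the lens.

**Fitting:** its middle is at about (0.477, 0.010, 0.146) m, against an estimated viewing point of (0.476–0.478, 0.008–0.011, 0.145) m. Its axis is at 15.3°, against about 15.2° for the stand. The collar appears in the scene view within half a pixel of where it should be, and the arm is still with the grip holding (opening 18 mm).

**Lid and bystanders:** the lid's knob is about 2 mm from the mat centre in the top view. In the last pictures the lid lies flat and the camera and tools look unmoved, judged by eye.

**Checks that disagreed or stood out:**
- **Camera offsets:** views differed by 3–11 mm on the lid, knob, mat and fitting. I went by the wrist view, or a blend, for the grasps.
- **Lens height:** estimates ranged from 0.143 to 0.146 m, so there is a few mm of uncertainty within the 15 mm allowance.
- **Contact force:** the wrist force peaked briefly at about 48 N as the lid touched the mat, below the 120 N wrist limit. The press was through the fingers and the lid.
- **Jaw opening:** it read 4–6 mm less than the true diameter on both grips, but the pictures showed both parts held securely.

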